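# Close up the keyed heating blocks and fit the last quarter

## Robot

A 6-joint arm with a two-finger parallel gripper is mounted at the origin on a cart in front of the work surface, level with it; the furniture and walls round the work are solid. World frame = base frame: x ahead of the robot, y to its left, z up, the work surface at z = 0. Lengths are in m, angles in rad, forces in N, time in s.
With the tool pointing down it reaches from about 0.35 to 0.775 m from the base axis. Payload 5.5 kg.
Tool frame: the origin (TCP) lies midway between the tips of the shut fingers; the grasp point (between the pads) lies 19 mm behind it; z points along the fingers, y is the direction in which the jaws open and shut (so a half turn about z gives the same grasp; the last joint's range is limited). The gripper opens to 85 mm and grips with 20 to 120 N. Pads are 22 mm wide; open, the fingers measure 114 mm over their backs; the gripper's body (76 mm by 85 mm) begins 54 mm behind the grasp point. The pads swing forward as they close: fully open they stand 13 mm farther back than shut.
Start: joints at [-1.475, 0.313, 0.046, 1.304, 0, 1.431], TCP at [0.134, -0.559, 0.231] pointing down, gripper open.
Joint ranges: [-2.76, 2.76], [-0.86, 1.69], [-1.03, 1.26], [-2.2, 2.34], [-1.47, 1.5], [-3.14, 3.14]. Speed limits (rad/s): [2.57, 2.57, 3.14, 3.14, 3.14, 3.14].

## Interface

Orientations are given as a unit quaternion [w, x, y, z].
In Python, from workcell import env gives the robot as it stands.
- The arm moves only by the shell command python3 -m pendant 'ROWS' [FORCE]. ROWS is JSON, a list of rows, each a list of 3 entries, a list of its own where there are three numbers: the shift along the tool's x, y, z each as a share of 20 mm, from -1 to 1, then the turn about the tool's z as a share of 6 degrees, from -1 to 1, then the closure, from -1 (fully open) to 1 (shut). In form: [[[tx, ty, tz], turn, claw], ...]. A call has 1 to 12 rows; each row shifts and turns the commanded pose from where the row before left it, along the tool's axes as they then stand; what a row does not reach is not made up. A row lasts 1/8 s, in which the tool goes at most 62.5 mm and 10.7 degrees, less where a joint would pass 70% of its speed; a pose out of reach is approached as far as the arm can. A call with a number of a shift or a turn outside -1 to 1 is refused whole. A call with a gripper value outside its range is refused whole. The fingers move at their own pace and stop on an object; FORCE is the grip in N (left out, the last holds). Time passes only in rows, so rows that do not move let the fingers close. It gives the time, the measured TCP pose, the force and the opening at its end, in the units of the state.
- env.get_state(): the state, without advancing time (a new reading comes with each control period).
- env.read_camera(name): name is "scene" or "top" or "wrist"; returns a dict with "color" (480x640x3 uint8, blue, green, red), "mtx" (3x3 intrinsics, pixels), "k1" (the pictures are not rectified: a ray, as slopes to the right and down, at radius r is drawn at 1 + k1 r^2 times it, then the intrinsics apply), "view" (4x4, takes a point from world to camera coordinates). Camera axes: x right, y down, z forward; pixel columns grow to the right and rows downward; lengths in m; the calibration is good to about 2 mm. A picture is of the moment at which its call begins. There is no depth.
- env.hand_in(): hands the job in, once; it reports no verdict.
Trained networks look in the newest picture that a camera, given by its name, has taken for a name from the list of things; names that differ only in an ending like _2 or _b are one class to them, and where a whole thing is asked for, a point or a joint stands for the part that bears it (a point fixed in the world has none). Each returns a list of dicts, best first, with "p" (0 to 1); they miss things now and then, are a little off and sometimes report something else, mostly with a low value. They report only what shows in the picture. A call takes as long as a camera call. They do not tell look-alikes from the thing itself.
- env.boxes_of(camera, thing): "location" ([column, row] in pixels, amid what is visible of it).
- env.cut_out(camera, thing): "region" (480x640 bool, what is visible of it) and "location" ([column, row] in pixels, amid what is visible of it).
The state is a dict: "clock": time; "joint_pos": joint angles; "qvel": joint speeds; "tau": joint torques, N m; "tcp_pos": TCP position; "orientation": TCP orientation; "wrist_force": force on the tool from outside, world axes, zero at the start; "ft_torque": the same for the moment, N m; "finger_gap": finger opening in m.
Only numpy, scipy, OpenCV 4.12 (cv2) and the standard library are available. Lean on these libraries where they do the work, as an engineer would, in place of code of your own. Each camera call takes 0.05 s, during which the arm holds its last target.

## Task

The round dish of the block heater takes four keyed quarter blocks, but the two loose ones in it have been left spread apart. Without lifting those two out, slide them round the dish until the free room is one whole quarter, and fit the spare quarter block from the bench into it, turned so that the keys interlock and all the blocks lie flat on the dish floor, level with one another. Leave the narrower block and the other things on the bench where they are.

Things in the scene. Friction and masses are not known exactly. Their poses are not given: they have to be found in the camera images.
- heater: white bench block heater, 250 x 212 mm, fixed, control panel on its -x side. Origin on the bench under the axis of its round dish; z up. One of the four quarter blocks is screwed down in the dish for good, its middle in the heater's +x direction (it fills -45 to +45 degrees); it has no grip, but a thin probe lead rises 29 mm over its top and runs off outward.
- dish_floor (a point): middle of the flat floor of the heater's round steel dish, 70 mm over the bench; axes as the heater's. Dish: inner radius 82 mm, rim 14 mm high over this floor, a hub of radius 20 mm and height 30 mm in the middle: a ring-shaped track for four quarter blocks. Blocks lying flat in it have their tops 100 mm over the bench, level with the hub (a screw head on the hub is 4 mm high).
- block_a_grip (a point): first loose quarter block, flat in the dish beside the +y end of the screwed-down one (a gap between). All quarter blocks are alike, see spare_grip and spare_key. Point and axes as spare_grip: 51 mm from the ring's centre, 52 mm over the underside, x radially outward, y anticlockwise. It slides round the hub under 1 to 3 N (more where its corners rub on the rim); push it low on the fin.
- block_b_grip (a point): second loose quarter block, flat in the dish beside the -y end of the screwed-down one; same shape, point and axes as block_a_grip. Closed up, neighbouring blocks stand 89 to 90 degrees apart, and the last one then has about 2 mm play to every side in the gap left. Blocks centre each other by their keys.
- spare_grip (a point): spare quarter block on the bench: aluminium 90 degree ring sector, radii 22 and 80 mm, 30 mm high, 0.25-0.5 kg, vial holes. On top a black upright fin to hold it by: 40 mm long radially, 12 mm thick, 32 mm high. Point: in the fin, 22 mm over the block's top, 52 over its underside, 51 mm from the ring's centre, over the centre of mass; x radially outward along the fin, y across it, z up
- spare_key (a point): tip of the spare block's key, half-way up. Seen from above, each quarter block has on its anticlockwise (+y) end face an upright tapered key, 26 mm wide at the root, 14 at the tip, 8 mm high, at radius 51 mm, and in its clockwise end face a groove 1.5 mm wider all round. Each key enters the next block's groove anticlockwise, the screwed-down one's too. Edges chamfered 2 mm. Axes as spare_grip.
- narrow_grip (a point): narrower block of the same make on the bench (60 degree sector, same radii, height and fin, two vial holes); it is not wanted and stays where it is. Point and axes as spare_grip. It and the spare block stand at two places on the right, either way round.
- beaker: empty clear plastic beaker, 65 x 70 x 90 mm, on the bench to the left of the heater; origin at the centre of its underside; leave it alone
- wash_bottle: white wash bottle with bent spout, 67 x 95 x 183 mm, behind on the right; origin at the centre of its underside; leave it alone
- timer: small white timer lying flat, 66 x 62 x 14 mm, behind on the right; origin at the centre of its underside; leave it alone
There are look-alikes about, which are no part of the job. Leave any orange look-alike of the part that bears block_a_grip alone.

How it is judged:
By the outcome, as a careful person would: the job done as asked, in the order asked, and still so for the second after the job is handed in, with the robot touching nothing.
It also fails if it takes over 61 s, if anything falls off the work surface, if the arm or the gripper's body presses on something with over 40 N, if the wrist force passes 120 N, or if a joint passes its speed limit or range.

## Working session

There is one attempt and no reset: what is moved stays moved. The work goes in short steps, Python scripts to look and compute and a shell command to move; the robot and the scene stay as the last step left them, time stands still between calls to the robot, and variables do not carry over. Pictures are saved under pics/ and viewed, and the job is handed in when it is done.

```bash
mkdir -p pics; ls
python3 - <<'E'
from workcell import env
import cv2
s=env.get_state(); print({k:(v if not hasattr(v,'round') else v) for k,v in s.items()})
for n in ("scene","top","wrist"):
    r=env.read_camera(n); cv2.imwrite(f"pics/{n}0.png",r["color"]); print(n,r["mtx"],r["k1"],r["view"])
E
```

```text
pics
{'clock': 0.0, 'joint_pos': array([-1.47457698e+00,  3.14013739e-01,  4.49905422e-02,  1.30361743e+00,
       -8.99096482e-06,  1.43121699e+00]), 'qvel': array([ 0.00234137,  0.00028587, -0.00053974, -0.00079687,  0.00082536,
       -0.00042633]), 'tau': array([-3.64887846e-04, -4.80630469e+01,  2.98531634e+01,  1.92787702e-02,
       -1.44315582e-04, -3.24583006e-06]), 'tcp_pos': array([ 0.13428103, -0.55857273,  0.23040603]), 'orientation': array([-9.22031031e-04,  9.93057497e-01,  1.17626346e-01,  1.54962208e-05]), 'wrist_force': array([-0.39058197,  0.04357799, -0.469089  ]), 'ft_torque': array([0.01108955, 0.00512515, 0.00562853]), 'finger_gap': 0.08586889445648474}
scene [[617.19754654   0.         325.55363905]
 [  0.         617.19754654 248.80412664]
 [  0.           0.           1.        ]] 0.03902546264312968 [[-0.83326806 -0.55275495  0.01123884  0.47995371]
 [-0.43365167  0.64084232 -0.63345667  0.31308869]
 [ 0.34294398 -0.53271295 -0.77369654  1.44168313]
 [ 0.          0.          0.          1.        ]]
top [[576.87848816   0.         311.96153843]
 [  0.         576.87848816 239.71889483]
 [  0.           0.           1.        ]] -0.041740944176933026 [[-0.49443721 -0.86921152 -0.00178629  0.30069339]
 [-0.8447381   0.48099811 -0.23464518  0.49541657]
 [ 0.20481549 -0.11450836 -0.97207945  1.73191812]
 [ 0.          0.          0.          1.        ]]
wrist [[432.71425      0.         319.71074522]
 [  0.         432.71425    234.14757508]
 [  0.           0.           1.        ]] -0.09772104781297448 [[ 0.23366606 -0.97231521 -0.00181967 -0.5734197 ]
 [-0.9382939  -0.22598003  0.26179684 -0.03381164]
 [-0.25496026 -0.05946565 -0.96512129  0.37886818]
 [ 0.          0.          0.          1.        ]]
```

View pics/scene0.png

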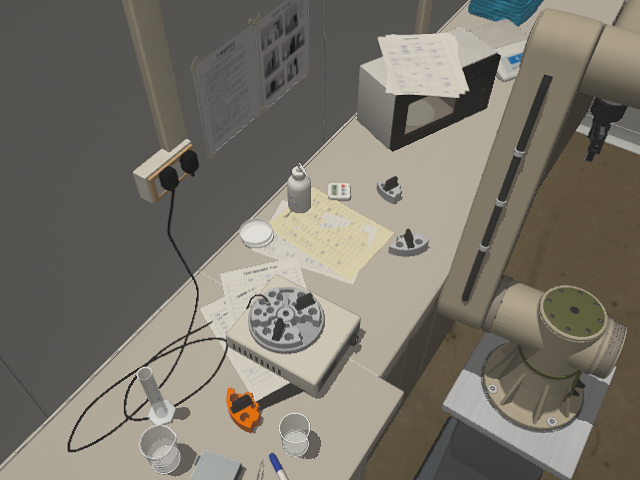

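View pics/top0.png

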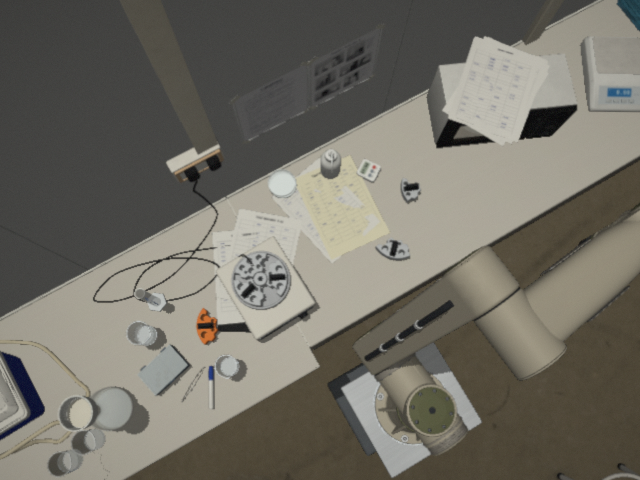

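View pics/wrist0.png

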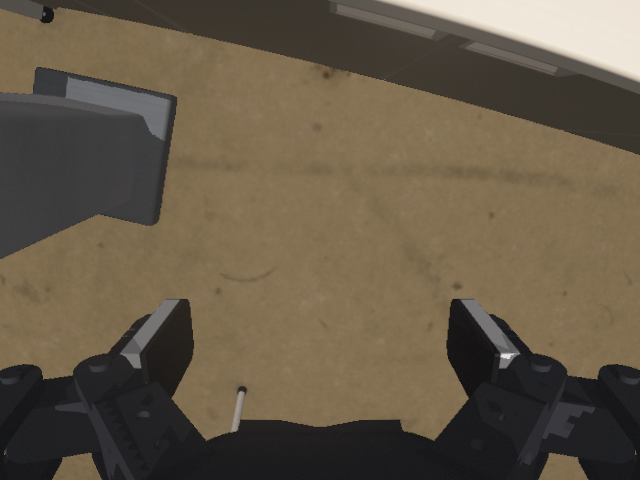

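```bash
cat > h.py <<'E'
from workcell import env
import numpy as np, cv2
from scipy.spatial.transform import Rotation as R
def ray(cam,px):
    x=(px[0]-cam["mtx"][0,2])/cam["mtx"][0,0]; y=(px[1]-cam["mtx"][1,2])/cam["mtx"][1,1]
    u=np.array([x,y]); v=u.copy()
    for _ in range(20): v=u/(1+cam["k1"]*(v@v))
    V=cam["view"]; d=V[:3,:3].T@np.array([v[0],v[1],1]); o=-V[:3,:3].T@V[:3,3]; return o,d
def atz(cam,px,z):
    o,d=ray(cam,px); return o+d*(z-o[2])/d[2]
def proj(cam,P):
    P=np.atleast_2d(P); c=P@cam["view"][:3,:3].T+cam["view"][:3,3]
    v=c[:,:2]/c[:,2:]; r2=(v**2).sum(1,keepdims=True); v=v*(1+cam["k1"]*r2)
    return v*[cam["mtx"][0,0],cam["mtx"][1,1]]+[cam["mtx"][0,2],cam["mtx"][1,2]]
def crop(img,x0,y0,x1,y1,s,fn): cv2.imwrite(fn,cv2.resize(img[y0:y1,x0:x1],None,fx=s,fy=s,interpolation=cv2.INTER_CUBIC))
def yaw(q): return R.from_quat([q[1],q[2],q[3],q[0]]).as_matrix()
E
python3 - <<'E'
from h import *
t=cv2.imread("pics/top0.png"); s=cv2.imread("pics/scene0.png")
crop(t,205,225,325,345,6,"pics/th.png"); crop(t,365,165,425,275,5,"pics/tb.png")
crop(s,220,260,370,390,5,"pics/sh.png"); crop(s,365,165,440,265,6,"pics/sb.png")
a=np.hstack([cv2.resize(cv2.imread("pics/th.png"),(400,400))]) 
r=[]
for c in ("top","scene"):
    cam=env.read_camera(c)
    for n in ("heater","dish_floor","block_a_grip","spare_grip","spare_key","narrow_grip"):
        for d in env.boxes_of(c,n): print(c,n,round(float(d["p"]),2),np.round(d["location"],1), np.round(atz(cam,d["location"],{"heater":.07,"dish_floor":.07,"block_a_grip":.122,"spare_key":.015}.get(n,.052)),3))
E
```

```text
top heater 0.56 [263.2 291. ] [0.511 0.225 0.07 ]
top dish_floor 0.88 [266.2 290.5] [0.508 0.216 0.07 ]
top dish_floor 0.3 [329.1 164.2] [ 0.765 -0.152  0.07 ]
top block_a_grip 0.83 [207.4 328.9] [0.485 0.418 0.122]
top block_a_grip 0.69 [250.8 294.2] [0.512 0.261 0.122]
top spare_grip 0.88 [393.9 253.2] [ 0.418 -0.184  0.052]
top spare_grip 0.45 [264.4 293. ] [0.507 0.224 0.052]
top spare_grip 0.27 [364.  170.4] [ 0.697 -0.243  0.052]
top spare_key 0.73 [392.6 250.5] [ 0.432 -0.194  0.015]
top narrow_grip 0.72 [405.9 189.3] [ 0.576 -0.327  0.052]
scene dish_floor 0.85 [301.4 334.9] [0.494 0.227 0.07 ]
scene block_a_grip 0.95 [282.8 334.6] [0.51  0.275 0.122]
scene block_a_grip 0.59 [246.8 410.2] [0.465 0.46  0.122]
scene spare_grip 0.66 [407.5 243.4] [ 0.428 -0.17   0.052]
scene spare_key 0.89 [409.  242.7] [ 0.438 -0.204  0.015]
scene narrow_grip 0.84 [389.6 187.3] [ 0.572 -0.325  0.052]
```

View pics/th.png

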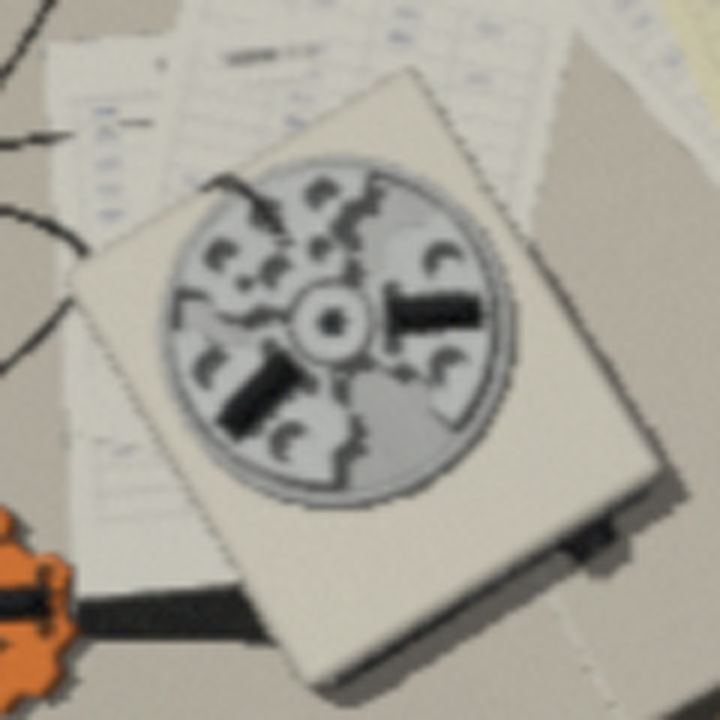

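View pics/sh.png

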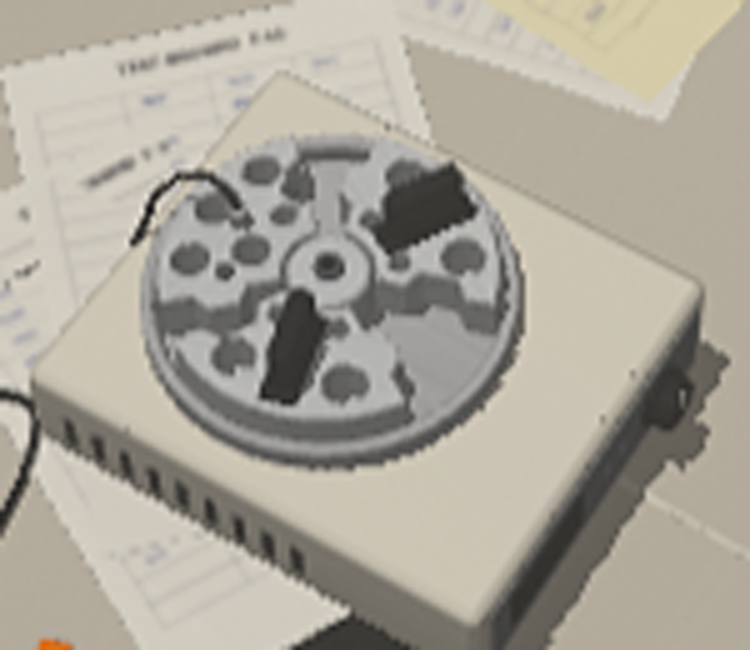

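View pics/tb.png

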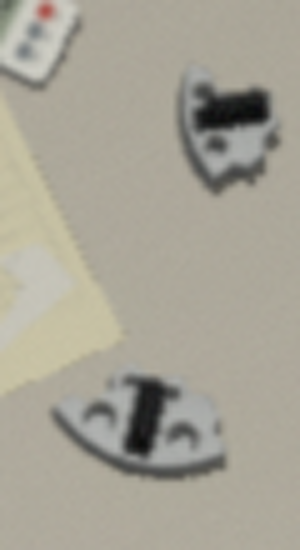

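View pics/sb.png

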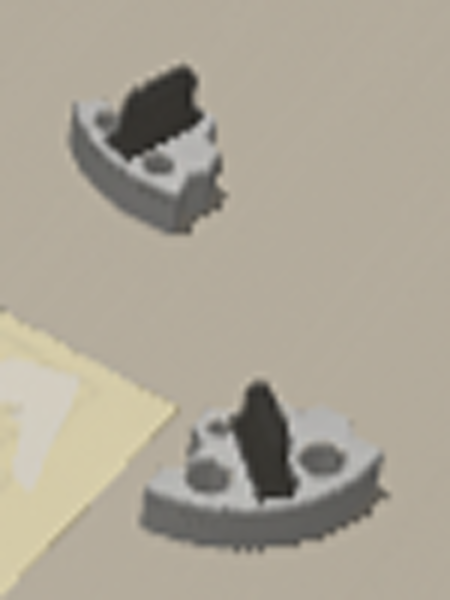

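Run:
```python
from h import *
T=env.read_camera("top"); S=env.read_camera("scene")
def c(u,v,s,x0,y0): return ((u+.5)/s-.5+x0,(v+.5)/s-.5+y0)
print("hub screw top",atz(T,c(330,322,6,205,225),.103),"scene",atz(S,c(328,266,5,220,260),.103))
# fins: tops centre (z top), estimate fin dark mask moments
for nm,cam,box in (("A top",T,(232,275,263,302)),("B top",T,(262,268,290,285)),("sp top",T,(385,235,405,262)),("nar top",T,(400,178,422,196)),
  ("A sc",S,(268,315,288,342)),("B sc",S,(292,290,318,312)),("sp sc",S,(402,225,417,252)),("nar sc",S,(382,174,400,195))):
    x0,y0,x1,y1=box; g=cam["color"][y0:y1,x0:x1].max(2)<60
    n,l,st,ce=cv2.connectedComponentsWithStats(g.astype(np.uint8)); k=1+st[1:,4].argmax()
    p=np.argwhere(l==k)[:,::-1]+[x0,y0]; r=cv2.minAreaRect(p.astype(np.float32))
    z=.116 if nm[0] in "AB" else .046
    print(nm,len(p),np.round(p.mean(0),1),np.round(atz(cam,p.mean(0),z),3),r)
```

```text
hub screw top [0.54463066 0.21554479 0.103     ] scene [0.5469958  0.21541923 0.103     ]
A top 86 [248.2 290.3] [0.527 0.262 0.116] ((247.75172424316406, 290.22064208984375), (6.31145715713501, 14.948187828063965), 48.36646270751953)
B top 72 [276.5 276.9] [0.521 0.17  0.116] ((277.0, 277.5), (5.0, 14.0), 90.0)
sp top 63 [393.6 247.7] [ 0.434 -0.194  0.046] ((393.6471252441406, 247.91180419921875), (4.6081767082214355, 14.067066192626953), 14.03624439239502)
nar top 69 [411.1 186.9] [ 0.576 -0.347  0.046] ((410.9729309082031, 186.83786010742188), (5.260767459869385, 12.823122024536133), 80.53767395019531)
A sc 169 [278.  329.6] [0.528 0.268 0.116] ((278.0437927246094, 329.2860412597656), (8.759089469909668, 22.472087860107422), 21.03750991821289)
B sc 161 [304.3 302.1] [0.522 0.173 0.116] ((303.6000061035156, 301.7000427246094), (10.733125686645508, 19.230182647705078), 63.43495178222656)
sp sc 98 [409.  239.2] [ 0.434 -0.19   0.046] ((409.0364685058594, 238.85032653808594), (18.026947021484375, 7.518347263336182), 70.01689147949219)
nar sc 116 [390.7 183.7] [ 0.579 -0.345  0.046] ((390.3382568359375, 183.8970489501953), (8.746427536010742, 16.806859970092773), 59.03623962402344)
```

```bash
python3 -m pendant '[[[0.96,-1,-0.1],0,-1],[[0.96,-1,-0.1],0,-1],[[0.96,-1,-0.1],0,-1],[[0.96,-1,-0.1],0,-1],[[0.96,-1,-0.1],0,-1],[[0.96,-1,-0.1],0,-1],[[0.96,-1,-0.1],0,-1],[[0.96,-1,-0.1],0,-1],[[0.96,-1,-0.1],0,-1],[[0.96,-1,-0.1],0,-1],[[0.96,-1,-0.1],0,-1],[[0.96,-1,-0.1],0,-1]]'
python3 - <<'E'
from h import *
s=env.get_state(); print(s["tcp_pos"],s["joint_pos"],s["qvel"])
r=env.read_camera("wrist"); cv2.imwrite("pics/w1.png",r["color"])
E
```

```text
clock: 2.45
tcp_pos: [0.3027, -0.2707, 0.2555]
orientation: [0.0, 0.993, 0.118, 0.0]
wrist_force: [0.1, 0.5, 0.4]
finger_gap: 0.0855
[ 0.30271978 -0.27073746  0.25552312] [-9.27925195e-01 -2.24157765e-02 -2.91697444e-01  1.30092723e+00
 -5.26066392e-05  1.97785630e+00] [ 5.03174675e-01 -1.02295810e-01 -6.33147602e-02  4.01329221e-02
 -4.78859490e-04  4.97509204e-01]
```

View pics/w1.png

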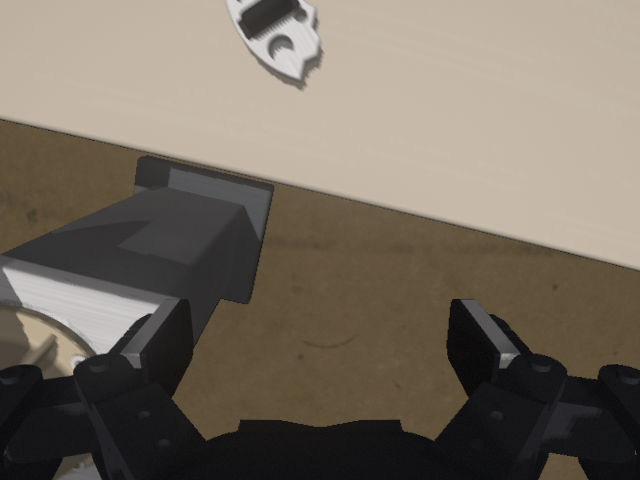

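```bash
cat > plan.py <<'E'
# prints suggested increments: straight world shift, constant turn; rows in tool axes
import sys; from h import *
def plan(tx,ty,tz,yawdeg,n):
    s=env.get_state(); p=s["tcp_pos"]; M=yaw(s["orientation"]); y0=np.degrees(np.arctan2(M[1,0],M[0,0]))
    d=(yawdeg-y0+180)%360-180
    if len(sys.argv)>6: d+=360*int(sys.argv[6])
    D=np.array([tx,ty,tz])-p; print("yaw now %.1f turn/row %.3f"%(y0,-d/n/6), "D",np.round(D,4))
    out=[]
    for i in range(n):
        a=np.radians(y0+d*i/n); x=np.array([np.cos(a),np.sin(a)]); yy=np.array([np.sin(a),-np.cos(a)])
        e=D[:2]/n/.02; out.append("[[%.2f,%.2f,%.2f],%.2f,G]"%(e@x,e@yy,-D[2]/n/.02,-d/n/6))
    print(",".join(out))
a=list(map(float,sys.argv[1:6])); plan(*a[:4],int(a[4]))
E
python3 plan.py .40 .19 .27 180 28
```

```text
yaw now 13.6 turn/row -0.990 D [0.0965 0.4584 0.0142]
[[0.36,-0.75,-0.03],-0.99,G],[[0.44,-0.71,-0.03],-0.99,G],[[0.51,-0.66,-0.03],-0.99,G],[[0.57,-0.61,-0.03],-0.99,G],[[0.63,-0.55,-0.03],-0.99,G],[[0.69,-0.48,-0.03],-0.99,G],[[0.73,-0.40,-0.03],-0.99,G],[[0.77,-0.33,-0.03],-0.99,G],[[0.80,-0.24,-0.03],-0.99,G],[[0.82,-0.16,-0.03],-0.99,G],[[0.83,-0.07,-0.03],-0.99,G],[[0.84,0.01,-0.03],-0.99,G],[[0.83,0.10,-0.03],-0.99,G],[[0.82,0.18,-0.03],-0.99,G],[[0.79,0.27,-0.03],-0.99,G],[[0.76,0.35,-0.03],-0.99,G],[[0.72,0.43,-0.03],-0.99,G],[[0.67,0.50,-0.03],-0.99,G],[[0.62,0.56,-0.03],-0.99,G],[[0.56,0.63,-0.03],-0.99,G],[[0.49,0.68,-0.03],-0.99,G],[[0.41,0.73,-0.03],-0.99,G],[[0.34,0.77,-0.03],-0.99,G],[[0.26,0.80,-0.03],-0.99,G],[[0.17,0.82,-0.03],-0.99,G],[[0.09,0.83,-0.03],-0.99,G],[[-0.00,0.84,-0.03],-0.99,G],[[-0.09,0.83,-0.03],-0.99,G]
```

```bash
python3 -m pendant '[[[0.6,-0.54,0],-1,-1],[[0.66,-0.48,0],-1,-1],[[0.7,-0.41,0],-1,-1],[[0.74,-0.33,0],-1,-1],[[0.77,-0.25,0],-1,-1],[[0.8,-0.17,0],-1,-1],[[0.81,-0.08,0],-1,-1],[[0.81,0,0],-1,-1],[[0.81,0.09,0],-1,-1],[[0.79,0.17,0],-1,-1],[[0.77,0.25,0],-1,-1],[[0.74,0.33,0],-1,-1]]'
python3 plan.py .41 .2 .27 180 16
python3 - <<'E'
from h import *
r=env.read_camera("wrist"); cv2.imwrite("pics/w2.png",r["color"]);np.save("w2.npy",r,allow_pickle=True)
E
```

```text
clock: 4.0
tcp_pos: [0.4129, -0.1109, 0.2554]
orientation: [0.0, 0.733, 0.68, -0.0]
wrist_force: [-0.2, -0.4, 0.5]
finger_gap: 0.0852
yaw now 85.7 turn/row -0.982 D [-0.0029  0.3109  0.0146]
[[0.97,-0.08,-0.05],-0.98,G],[[0.97,0.02,-0.05],-0.98,G],[[0.96,0.12,-0.05],-0.98,G],[[0.95,0.22,-0.05],-0.98,G],[[0.92,0.31,-0.05],-0.98,G],[[0.88,0.41,-0.05],-0.98,G],[[0.84,0.49,-0.05],-0.98,G],[[0.78,0.58,-0.05],-0.98,G],[[0.72,0.65,-0.05],-0.98,G],[[0.65,0.72,-0.05],-0.98,G],[[0.57,0.79,-0.05],-0.98,G],[[0.49,0.84,-0.05],-0.98,G],[[0.40,0.89,-0.05],-0.98,G],[[0.30,0.92,-0.05],-0.98,G],[[0.21,0.95,-0.05],-0.98,G],[[0.11,0.97,-0.05],-0.98,G]
```

View pics/w2.png

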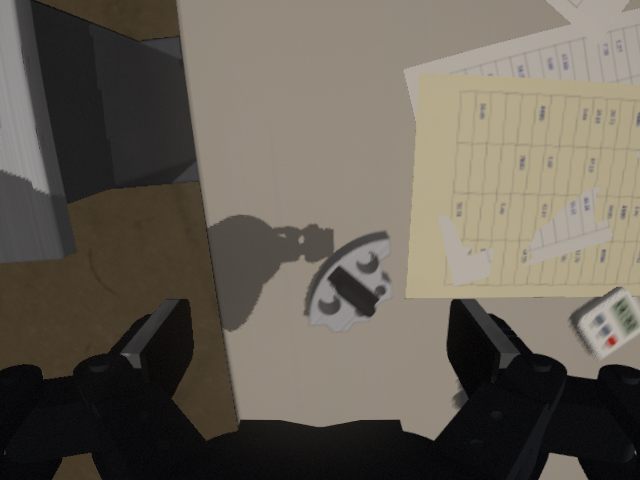

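```bash
python3 plan.py .60 .2155 .31 180 17
```

```text
yaw now 85.9 turn/row -0.922 D [0.1864 0.3253 0.0546]
[[0.99,0.48,-0.16],-0.92,G],[[0.94,0.57,-0.16],-0.92,G],[[0.88,0.66,-0.16],-0.92,G],[[0.81,0.74,-0.16],-0.92,G],[[0.74,0.82,-0.16],-0.92,G],[[0.66,0.89,-0.16],-0.92,G],[[0.57,0.94,-0.16],-0.92,G],[[0.48,1.00,-0.16],-0.92,G],[[0.38,1.04,-0.16],-0.92,G],[[0.28,1.07,-0.16],-0.92,G],[[0.17,1.09,-0.16],-0.92,G],[[0.07,1.10,-0.16],-0.92,G],[[-0.04,1.10,-0.16],-0.92,G],[[-0.15,1.09,-0.16],-0.92,G],[[-0.25,1.07,-0.16],-0.92,G],[[-0.35,1.04,-0.16],-0.92,G],[[-0.45,1.01,-0.16],-0.92,G]
```

```bash
python3 -m pendant '[[[0.99,0.48,-0.16],-0.92,-1],[[0.94,0.57,-0.16],-0.92,-1],[[0.88,0.66,-0.16],-0.92,-1],[[0.81,0.74,-0.16],-0.92,-1],[[0.74,0.82,-0.16],-0.92,-1],[[0.66,0.89,-0.16],-0.92,-1],[[0.57,0.94,-0.16],-0.92,-1],[[0.48,1,-0.16],-0.92,-1],[[0.38,1,-0.16],-0.92,-1],[[0.28,1,-0.16],-0.92,-1],[[0.17,1,-0.16],-0.92,-1],[[0.07,1,-0.16],-0.92,-1]]' >/dev/null
python3 -m pendant '[[[-0.04,1,-0.16],-0.92,-1],[[-0.15,1,-0.16],-0.92,1],[[-0.25,1,-0.16],-0.92,1],[[-0.35,1,-0.16],-0.92,1],[[-0.45,1,-0.16],-0.92,1],[[0,0,0],0,1],[[0,0,0],0,1]]'
python3 - <<'E'
from h import *
r=env.read_camera("wrist"); cv2.imwrite("pics/w3.png",r["color"]);np.save("w3.npy",r,allow_pickle=True)
print(env.get_state()["tcp_pos"],env.get_state()["joint_pos"])
E
```

```text
clock: 6.42
tcp_pos: [0.5953, 0.2013, 0.3094]
orientation: [-0.0, 0.007, 1.0, -0.0]
wrist_force: [0.1, 0.3, 0.5]
finger_gap: -0.0004
[0.59523297 0.20114487 0.30956339] [ 1.98394517e-01  4.22437131e-01  3.94509264e-01  1.54347690e+00
 -3.94846366e-04  2.11644449e-01]
```

View pics/w3.png

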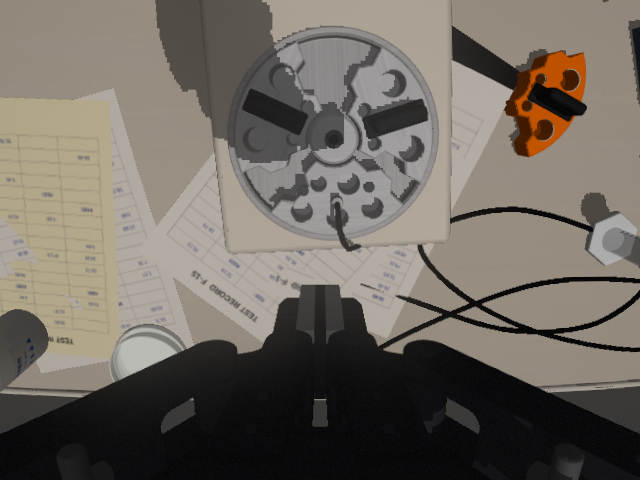

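```bash
cat > ov.py <<'E'
from h import *
def circ(c,r,z,n=120):
    a=np.linspace(0,2*np.pi,n); return np.c_[c[0]+r*np.cos(a),c[1]+r*np.sin(a),np.full(n,z)]
def fin(c,th,z0,z1,rad=.051):  # c: ring centre, th rad
    u=np.array([np.cos(th),np.sin(th)]);v=np.array([-u[1],u[0]]);m=np.array(c)+rad*u
    q=[m+a*u+b*v for a,b in((.02,.006),(.02,-.006),(-.02,-.006),(-.02,.006))]
    return np.array([[*p,z] for z in(z0,z1) for p in q])
def draw(cam,items,box,s,fn):
    x0,y0,x1,y1=box; im=cv2.resize(cam["color"][y0:y1,x0:x1],None,fx=s,fy=s,interpolation=cv2.INTER_CUBIC)
    for P,col,closed in items:
        p=((proj(cam,P)-[x0,y0]+.5)*s-.5); cv2.polylines(im,[np.round(p).astype(np.int32)],closed,col,1,cv2.LINE_AA)
    cv2.imwrite(fn,im)
E
python3 - <<'E'
from ov import *
from scipy.optimize import minimize
cam=np.load("w3.npy",allow_pickle=True).item()
c=[.5455,.2155]
def mask(P): 
    m=np.zeros((480*4,640*4),np.uint8); cv2.fillConvexPoly(m,cv2.convexHull(np.round((proj(cam,P)+.5)*4-.5).astype(np.int32)),1); return m
img=cam["color"].max(2)
res={}
for nm,box,th0 in(("A",(355,90,435,145),110),("B",(235,80,312,140),-119)):
    x0,y0,x1,y1=box; g=np.zeros((480,640),np.uint8); sub=(img[y0:y1,x0:x1]<45).astype(np.uint8)
    n,l,st,_=cv2.connectedComponentsWithStats(sub); k=1+st[1:,4].argmax(); g[y0:y1,x0:x1]=l==k
    G=cv2.resize(g,None,fx=4,fy=4,interpolation=cv2.INTER_NEAREST)
    print(nm,g.sum())
    def cost(p):
        m=mask(fin([p[0],p[1]],p[2],.102,.132)); return 1-(m&G).sum()/max(1,(m|G).sum())
    r=minimize(cost,[*c,np.radians(th0)],method="Nelder-Mead",options=dict(initial_simplex=[[*c,np.radians(th0)],[c[0]+.004,c[1],np.radians(th0)],[c[0],c[1]+.004,np.radians(th0)],[c[0],c[1],np.radians(th0+8)]],xatol=1e-5,fatol=1e-4))
    th=r.x[2]; print(nm,r.x[:2],np.degrees(th),1-r.fun,"finmid",r.x[:2]+.051*np.array([np.cos(th),np.sin(th)])); res[nm]=r.x
it=[(circ(c,.082,.084),(0,0,255),1),(circ(c,.020,.1),(0,255,0),1),(circ(c,.082,.07),(255,0,0),1)]
for nm in res: P=fin(res[nm][:2],res[nm][2],.1,.132); it+=[(P[:4],(0,255,255),1),(P[4:],(0,255,255),1)]
draw(cam,it,(200,0,460,260),3,"pics/ov3.png")
E
```

```text
A 872
A [0.54745667 0.21218673] 110.18036829935025 0.5252748307810475 finmid [0.52986286 0.2600559 ]
B 1426
B [0.54905976 0.21510604] -118.50332897960452 0.7265953716690042 finmid [0.52472206 0.17028778]
```

View pics/ov3.png

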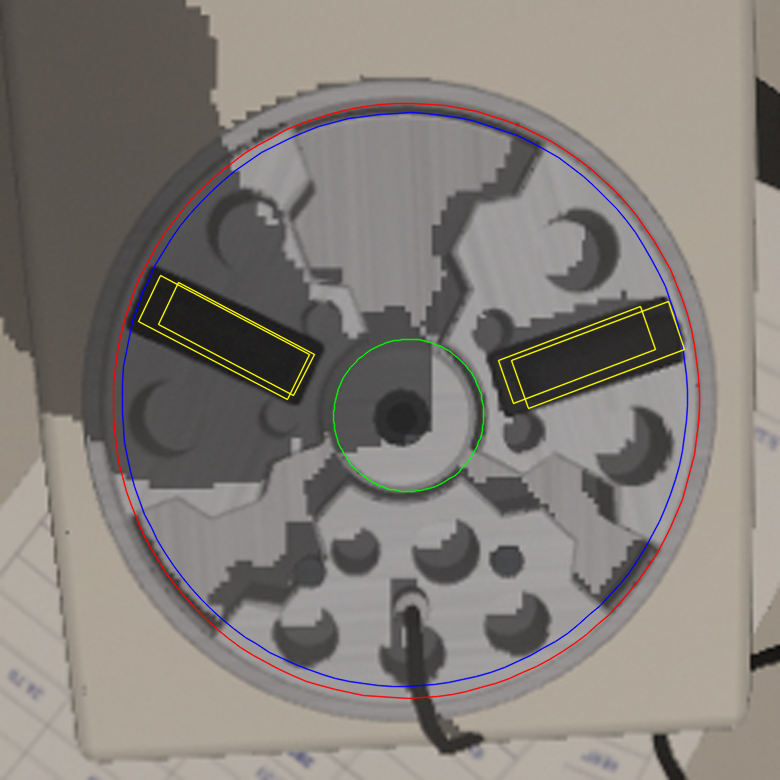

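Run:
```python
from ov import *
cam=np.load("w3.npy",allow_pickle=True).item()
f=lambda u,v:((u+.5)/3-.5+200,(v+.5)/3-.5)
for z in(.07,.08):
    a,b=[atz(cam,f(*q),z) for q in((100,761),(730,727))]; print("xedge dir",a[:2],b[:2],np.degrees(np.arctan2(b[1]-a[1],b[0]-a[0]))-90)
    a,b=[atz(cam,f(*q),z) for q in((746,690),(752,10))]; print("yedge",a[:2],b[:2],np.degrees(np.arctan2(b[1]-a[1],b[0]-a[0]))-180)
for nm,q in dict(outer_R=(657,548),outer_L=(213,632),hubRkeyroot=(0,0)).items():
    print(nm,[atz(cam,f(*q),z)[:2] for z in (.084,.1)])
h=atz(cam,f(402,417),.104); print("screw",h)
print("lead base",atz(cam,f(411,603),.1), np.degrees(np.arctan2(*(atz(cam,f(411,603),.1)-h)[[1,0]])))
s=env.get_state();print(proj(cam,s["tcp_pos"]), s["tcp_pos"])
```

```text
xedge dir [0.65035244 0.12054559] [0.64195216 0.31574434] 2.4641727044770647
yedge [0.6301841  0.32000382] [0.43589624 0.31233797] -357.740500913073
xedge dir [0.64718599 0.12270204] [0.63900539 0.31279637] 2.464172704477079
yedge [0.62754505 0.31694446] [0.4383378  0.30947907] -357.740500913073
outer_R [array([0.58407465, 0.28723059]), array([0.58169424, 0.28357294])]
outer_L [array([0.60707831, 0.15913892]), array([0.60369886, 0.16104426])]
hubRkeyroot [array([0.43438327, 0.10849669]), array([0.43850393, 0.11260141])]
screw [0.54561392 0.21369353 0.104     ]
lead base [0.59627417 0.21601059 0.1       ] 2.618719202538404
[[317.10158585 307.34808092]] [0.59523297 0.20114487 0.30956339]
```

```bash
python3 -m pendant '[[[0.6,0.36,0.9],0,1],[[0.6,0.36,0.9],0,1],[[0.6,0.36,0.9],0,1],[[0.6,0.36,0.9],0,1],[[0.6,0.36,0.9],-0.1,1],[[0.6,0.36,0.9],0,1],[[0.6,0.36,0.9],0,1],[[0.6,0.36,0.9],0,1],[[0,0,0],0,1],[[0,0,0],0,1]]'
python3 - <<'E'
from ov import *
r=env.read_camera("wrist"); cv2.imwrite("pics/w4.png",r["color"]);np.save("w4.npy",r,allow_pickle=True)
s=env.get_state();print(s["tcp_pos"],proj(r,s["tcp_pos"]))
E
```

```text
clock: 7.72
tcp_pos: [0.5007, 0.2597, 0.1666]
orientation: [0.001, 0.001, 1.0, 0.0]
wrist_force: [-0.1, 0.3, -0.1]
finger_gap: 0.0001
[0.50108649 0.25980023 0.16677643] [[317.81921451 308.39481846]]
```

View pics/w4.png

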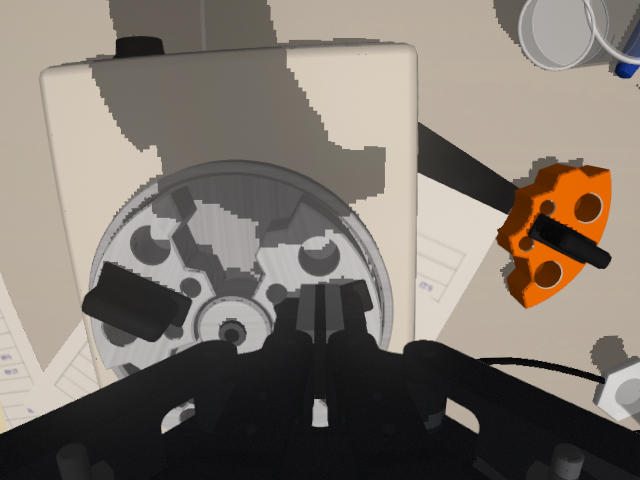

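```bash
python3 -m pendant '[[[0.2,0,0.8],0,1],[[0,0,0.8],0,1],[[0,0,0.8],0,1],[[0,0,0.5],0,1],[[0,0,0],0,1],[[0,0,0],0,1]]'
python3 - <<'E'
from ov import *
r=env.read_camera("top"); crop(r["color"],205,225,325,345,5,"pics/t5.png")
s=env.get_state();print(s["tcp_pos"],s["wrist_force"])
E
```

```text
clock: 8.52
tcp_pos: [0.4964, 0.2602, 0.108]
orientation: [0.0, 0.0, 1.0, 0.0]
wrist_force: [1.0, 0.6, -0.5]
finger_gap: 0.0001
[0.49652198 0.26034372 0.10817979] [-0.03448733 -0.40831599  0.45181989]
```

View pics/t5.png

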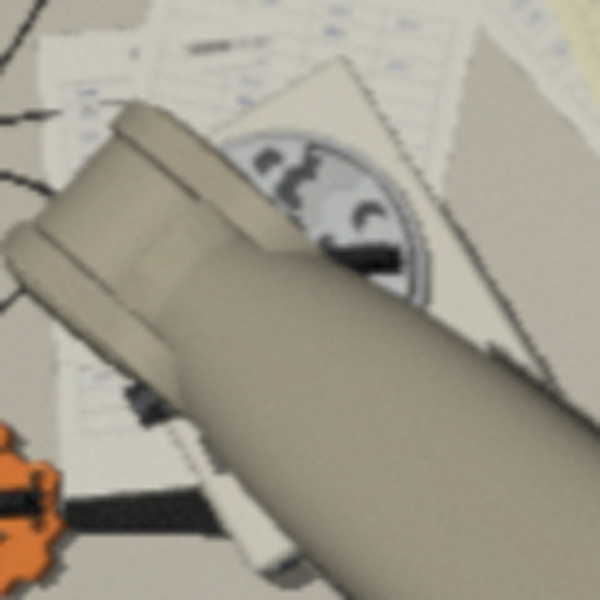

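```bash
python3 -m pendant '[[[-0.25,0,0],0,1],[[-0.25,0,0],0,1],[[-0.2,0,0],0,1],[[-0.2,0,0],0,1],[[-0.2,0,0],0,1]]'
python3 -m pendant '[[[-0.1,0,0],0,1],[[-0.1,0,0],0,1]]'
```

```text
clock: 9.2
tcp_pos: [0.5179, 0.2601, 0.1075]
orientation: [-0.0, 0.0, 1.0, -0.0]
wrist_force: [-1.0, 0.9, -0.5]
finger_gap: -0.0002
clock: 9.45
tcp_pos: [0.522, 0.2601, 0.1075]
orientation: [-0.0, 0.0, 1.0, -0.0]
wrist_force: [-0.8, -0.5, -0.0]
finger_gap: 0.0001
```

```bash
for i in 1; do python3 -m pendant '[[[-0.1,0,0],0,1],[[-0.05,0,0],0,1]]' | grep -E "tcp|force"; done
python3 -m pendant '[[[-0.05,0,0],0,1],[[-0.05,0,0],0,1]]' | grep -E "tcp|force"
python3 - <<'E'
from ov import *
r=env.read_camera("wrist"); cv2.imwrite("pics/w6.png",r["color"]);
r=env.read_camera("scene"); crop(r["color"],220,260,370,390,5,"pics/s6.png")
E
```

```text
tcp_pos: [0.5252, 0.2601, 0.1077]
wrist_force: [-2.3, 0.3, 0.5]
tcp_pos: [0.5268, 0.2603, 0.1077]
wrist_force: [-3.4, 1.5, 1.8]
```

View pics/w6.png

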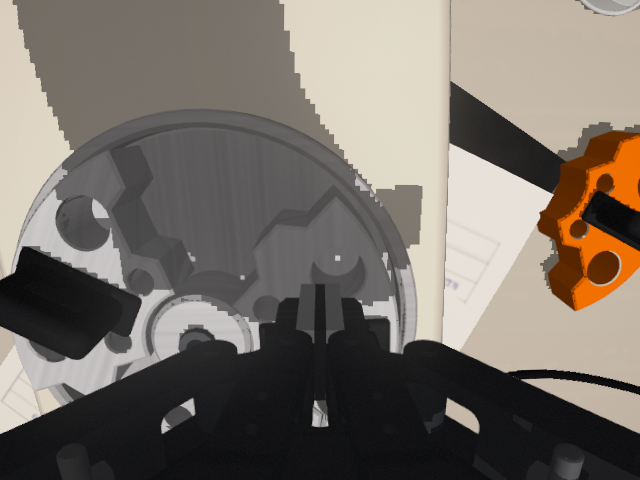

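View pics/s6.png

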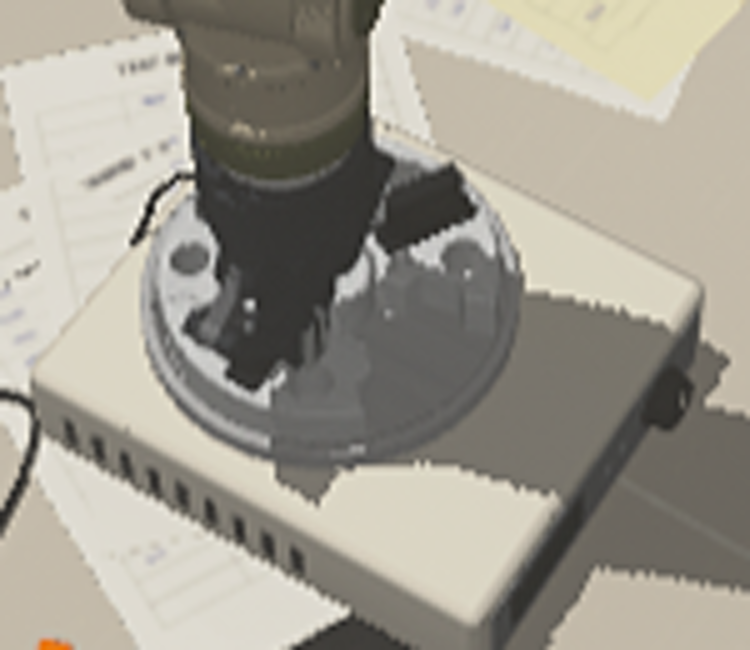

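```bash
python3 -m pendant '[[[-0.05,0,0],0,1],[[-0.05,0,0],0,1]]' | grep -E "tcp|force"
python3 -m pendant '[[[-0.05,0,0],0,1],[[-0.05,0,0],0,1]]' | grep -E "tcp|force"
```

```text
tcp_pos: [0.527, 0.2602, 0.1076]
wrist_force: [-8.8, 1.5, 5.6]
tcp_pos: [0.5273, 0.2603, 0.1074]
wrist_force: [-13.0, 1.2, 7.8]
```

```bash
python3 -m pendant '[[[0.3,0,0],0,1],[[0.3,0,-0.5],0,1],[[0.2,0,-1],0,1],[[0,-0.5,-1],0,1],[[0.25,-1,-0.4],0,1],[[0.25,-1,0],0,1],[[0.25,-1,0],0,1],[[0.25,-1,0.4],0,1],[[0,0,1],0,1],[[0,0,0],0,1],[[0,0,0],0,1]]'
python3 - <<'E'
from ov import *
r=env.read_camera("wrist"); cv2.imwrite("pics/w7.png",r["color"])
E
```

```text
clock: 11.92
tcp_pos: [0.4948, 0.1697, 0.1378]
orientation: [-0.0, 0.001, 1.0, -0.0]
wrist_force: [-0.5, 0.3, -0.9]
finger_gap: 0.0003
```

View pics/w7.png

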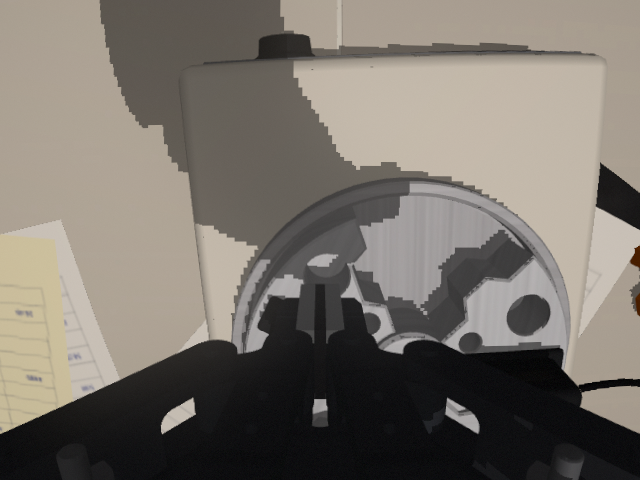

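```bash
python3 -m pendant '[[[0.25,0,0],0,1],[[0,0,0.8],0,1],[[0,0,0.7],0,1],[[0,0,0],0,1]]' | grep -E "tcp|force"
python3 -m pendant '[[[-0.25,0,0],0,1],[[-0.25,0,0],0,1],[[-0.25,0,0],0,1],[[-0.25,0,0],0,1],[[-0.25,0,0],0,1],[[0,0,0],0,1]]' | grep -E "clock|tcp|force"
```

```text
tcp_pos: [0.4889, 0.1701, 0.1066]
wrist_force: [-0.3, 0.2, -0.6]
clock: 13.22
tcp_pos: [0.5156, 0.1701, 0.1076]
wrist_force: [-0.5, 1.1, 0.0]
```

```bash
python3 -m pendant '[[[-0.2,0,0],0,1],[[-0.1,0,0],0,1],[[-0.1,0,0],0,1],[[0,0,0],0,1]]' | grep -E "clock|tcp|force"
python3 - <<'E'
from ov import *
r=env.read_camera("scene"); crop(r["color"],220,260,370,390,5,"pics/s8.png")
E
```

```text
clock: 13.72
tcp_pos: [0.5232, 0.1701, 0.1076]
wrist_force: [-0.2, 0.9, -0.6]
```

View pics/s8.png

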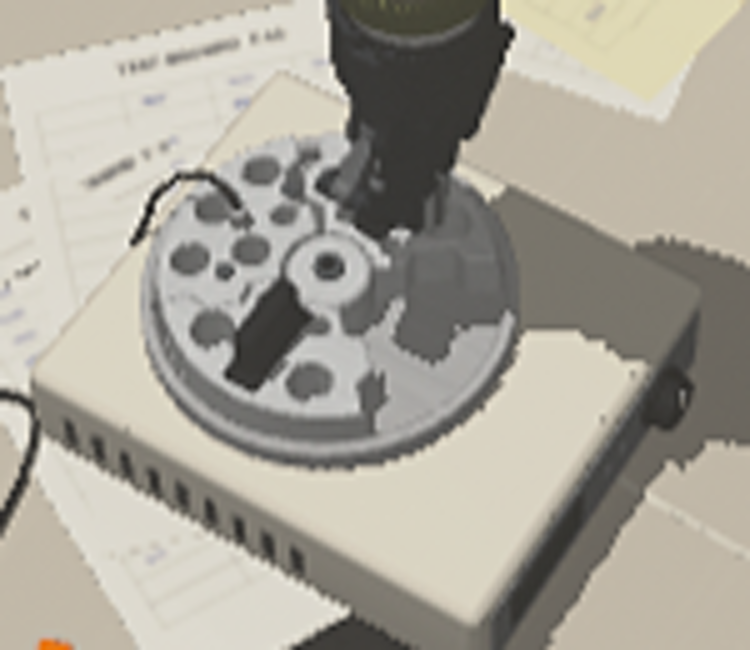

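Block A is closed up against the fixed block and B is following. I'll continue pushing B.

```bash
python3 -m pendant '[[[-0.1,0,0],0,1],[[-0.1,0,0],0,1],[[-0.05,0,0],0,1]]' | grep -E "clock|tcp|force"
python3 -m pendant '[[[-0.05,0,0],0,1],[[-0.05,0,0],0,1]]' | grep -E "clock|tcp|force"
python3 -m pendant '[[[-0.05,0,0],0,1]]' | grep -E "clock|tcp|force"
```

```text
clock: 14.15
tcp_pos: [0.5282, 0.17, 0.1077]
wrist_force: [-1.3, -0.6, 1.3]
clock: 14.4
tcp_pos: [0.5298, 0.1701, 0.1076]
wrist_force: [-2.3, -1.4, 1.2]
clock: 14.52
tcp_pos: [0.5307, 0.17, 0.1076]
wrist_force: [-3.0, -1.6, 1.2]
```

```bash
python3 -m pendant '[[[-0.05,0,0],0,1],[[-0.05,0,0],0,1]]' | grep -E "clock|tcp|force"
python3 -m pendant '[[[-0.05,0,0],0,1]]' | grep -E "clock|tcp|force"
python3 -m pendant '[[[-0.05,0,0],0,1]]' | grep -E "clock|tcp|force"
```

```text
clock: 14.78
tcp_pos: [0.5312, 0.17, 0.1075]
wrist_force: [-8.2, -1.0, 5.2]
clock: 14.9
tcp_pos: [0.5313, 0.17, 0.1074]
wrist_force: [-10.0, -1.1, 6.0]
clock: 15.02
tcp_pos: [0.5316, 0.1698, 0.1073]
wrist_force: [-11.8, -2.3, 6.7]
```

```bash
python3 -m pendant '[[[0.3,0,0],0,1],[[0.3,0,-0.5],0,1],[[0,0,-1],0,1],[[0,0,-1],0,1],[[-0.7,0.3,-1],0,1],[[-1,0.5,-1],0,1],[[-1,0.5,-1],0,1],[[-1,0.5,-1],0,-0.2],[[-0.6,0.3,-1],0,-0.2],[[0,0,-1],0,-0.2],[[0,0,0],0,-0.2],[[0,0,0],0,-0.2]]'
python3 - <<'E'
from ov import *
r=env.read_camera("wrist"); cv2.imwrite("pics/w9.png",r["color"]);np.save("w9.npy",r,allow_pickle=True)
it=[]
crop(r["color"],200,0,460,260,3,"pics/w9c.png"); print(env.get_state()["tcp_pos"],r["view"])
E
```

```text
clock: 16.52
tcp_pos: [0.609, 0.2121, 0.2774]
orientation: [0.0, 0.0, 1.0, 0.0]
wrist_force: [0.5, -0.6, -0.6]
finger_gap: 0.0515
[0.6086819  0.21196844 0.27698715] [[ 8.07674984e-04  9.99999640e-01  2.61011818e-04 -2.13413371e-01]
 [ 9.64915624e-01 -8.47869464e-04  2.62558794e-01 -6.33937235e-01]
 [ 2.62558921e-01  3.97922110e-05 -9.64915961e-01  2.63087412e-01]
 [ 0.00000000e+00  0.00000000e+00  0.00000000e+00  1.00000000e+00]]
```

View pics/w9.png

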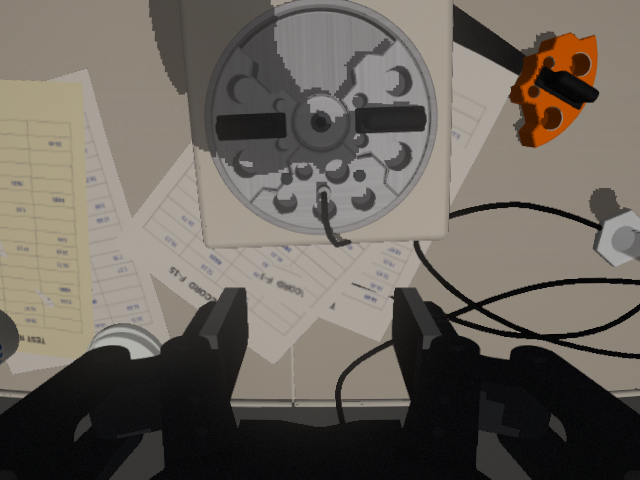

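```bash
cat > finfit.py <<'E'
from ov import *
from scipy.optimize import minimize
def fitfin(cam,box,guess,z0,z1,thr=60,out=None):
    # guess: fin mid x,y, theta(deg). returns mid,theta
    img=cam["color"].max(2); x0,y0,x1,y1=box; g=np.zeros((480,640),np.uint8); sub=(img[y0:y1,x0:x1]<thr).astype(np.uint8)
    n,l,st,_=cv2.connectedComponentsWithStats(sub); k=1+st[1:,4].argmax(); g[y0:y1,x0:x1]=l==k
    G=cv2.resize(g,None,fx=4,fy=4,interpolation=cv2.INTER_NEAREST)
    def cost(p):
        th=p[2]; u=np.array([np.cos(th),np.sin(th)]); P=fin(p[:2]-.051*u,th,z0,z1)
        m=np.zeros(G.shape,np.uint8); cv2.fillConvexPoly(m,cv2.convexHull(np.round((proj(cam,P)+.5)*4-.5).astype(np.int32)),1)
        return 1-(m&G).sum()/max(1,(m|G).sum())
    t=np.radians(guess[2]); q=np.array([guess[0],guess[1],t]); best=None
    for d in (.004,.002):
        r=minimize(cost,q,method="Nelder-Mead",options=dict(initial_simplex=[q,q+[d,0,0],q+[0,d,0],q+[0,0,.1]],xatol=1e-5,fatol=1e-4)); q=r.x
    return q[:2],np.degrees(q[2]),1-r.fun,g
E
python3 - <<'E'
from finfit import *
cam=np.load("w9.npy",allow_pickle=True).item()
for nm,box,gs,thr in(("A",(350,95,430,140),(.545,.265,92),50),("B",(212,105,289,142),(.546,.163,-88),38)):
    m,th,q,g=fitfin(cam,box,gs,.1,.132,thr); print(nm,g.sum(),m,th,q)
    cv2.imwrite(f"pics/g{nm}.png",g*255)
g=cv2.cvtColor(cam["color"],cv2.COLOR_BGR2GRAY); 
sub=(g[105:138,305:337]<40).astype(np.uint8); n,l,st,ce=cv2.connectedComponentsWithStats(sub)
for k in range(1,n): 
    if st[k,4]>20: px=ce[k]+[305,105]; print("screw",st[k],px,atz(cam,px,.103))
crop(cam["color"],200,0,450,250,3,"pics/w9c.png")
E
```

```text
A 1694 [0.5442112  0.26003836] 96.65068202455062 0.7451862781261527
B 1687 [0.54848953 0.16680673] -93.4620094486497 0.7498796430026293
screw [ 10  12  11  12 101] [320.07920792 122.22772277] [0.54627025 0.21320863 0.103     ]
```

View pics/w9c.png

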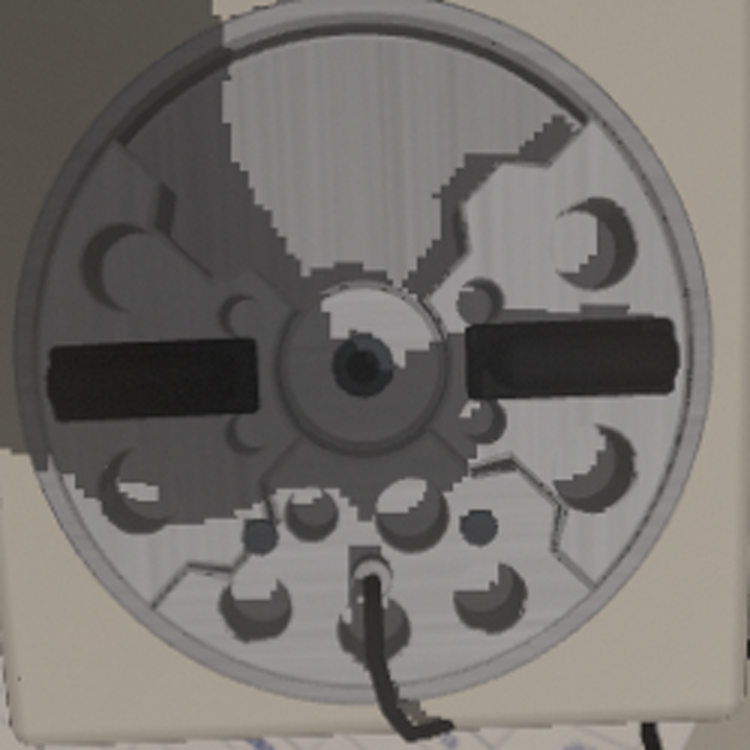

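```bash
python3 - <<'E'
from finfit import *
cam=np.load("w2.npy",allow_pickle=True).item()
m,th,q,g=fitfin(cam,(322,258,386,322),(.434,-.192,142),.032,.062,50); print(g.sum(),m,th,q)
m,th,q,g=fitfin(cam,(322,258,386,322),(.434,-.192,130),.032,.062,50); print(g.sum(),m,th,q)
E
python3 plan.py .481 -.227 .22 142 23
```

```text
1051 [ 0.43592182 -0.19221774] 134.34312594653517 0.8632749543354464
1051 [ 0.43615476 -0.19231273] 134.82500400054187 0.8643794364379437
yaw now 179.9 turn/row 0.275 D [-0.1277 -0.439  -0.057 ]
[[0.28,-0.95,0.12],0.27,G],[[0.25,-0.96,0.12],0.27,G],[[0.22,-0.97,0.12],0.27,G],[[0.19,-0.97,0.12],0.27,G],[[0.17,-0.98,0.12],0.27,G],[[0.14,-0.98,0.12],0.27,G],[[0.11,-0.99,0.12],0.27,G],[[0.08,-0.99,0.12],0.27,G],[[0.05,-0.99,0.12],0.27,G],[[0.02,-0.99,0.12],0.27,G],[[-0.01,-0.99,0.12],0.27,G],[[-0.03,-0.99,0.12],0.27,G],[[-0.06,-0.99,0.12],0.27,G],[[-0.09,-0.99,0.12],0.27,G],[[-0.12,-0.99,0.12],0.27,G],[[-0.15,-0.98,0.12],0.27,G],[[-0.18,-0.98,0.12],0.27,G],[[-0.20,-0.97,0.12],0.27,G],[[-0.23,-0.97,0.12],0.27,G],[[-0.26,-0.96,0.12],0.27,G],[[-0.29,-0.95,0.12],0.27,G],[[-0.32,-0.94,0.12],0.27,G],[[-0.34,-0.93,0.12],0.27,G]
```

```bash
python3 -m pendant '[[[0.28,-0.95,0.12],0.33,-0.2],[[0.25,-0.96,0.12],0.33,-0.2],[[0.21,-0.97,0.12],0.33,-0.2],[[0.18,-0.97,0.12],0.33,-0.2],[[0.15,-0.98,0.12],0.33,-0.2],[[0.11,-0.98,0.12],0.33,-0.2],[[0.07,-0.99,0.12],0.33,-0.2],[[0.04,-0.99,0.12],0.33,-0.2],[[0.01,-0.99,0.12],0.33,-0.2],[[-0.03,-0.99,0.12],0.33,-0.2],[[-0.07,-0.99,0.12],0.33,-0.2],[[-0.1,-0.99,0.12],0.33,-0.2]]' | grep tcp
python3 -m pendant '[[[-0.13,-0.98,0.12],0.33,-0.2],[[-0.17,-0.98,0.12],0.33,-0.2],[[-0.2,-0.97,0.12],0.33,-0.2],[[-0.23,-0.97,0.12],0.33,-0.2],[[-0.27,-0.96,0.12],0.33,-0.2],[[-0.3,-0.95,0.12],0.33,-0.2],[[-0.33,-0.94,0.12],0.33,-0.2],[[-0.36,-0.92,0.12],0.33,-0.2],[[-0.39,-0.9,0.12],0.33,-0.2],[[-0.42,-0.88,0.12],0.33,-0.2],[[0,0,0],0,-0.2],[[0,0,0],0,-0.2]]'
python3 - <<'E'
from finfit import *
r=env.read_camera("wrist"); cv2.imwrite("pics/w10.png",r["color"]);np.save("w10.npy",r,allow_pickle=True)
print(env.get_state()["joint_pos"])
E
```

```text
tcp_pos: [0.542, -0.0175, 0.2487]
clock: 19.58
tcp_pos: [0.487, -0.2065, 0.2249]
orientation: [-0.0, 0.372, 0.928, 0.0]
wrist_force: [0.4, 0.9, -0.7]
finger_gap: 0.0514
[-5.52379388e-01  2.25791028e-01 -8.64608070e-02  1.25856948e+00
  1.79896419e-04  2.08490271e-01]
```

View pics/w10.png

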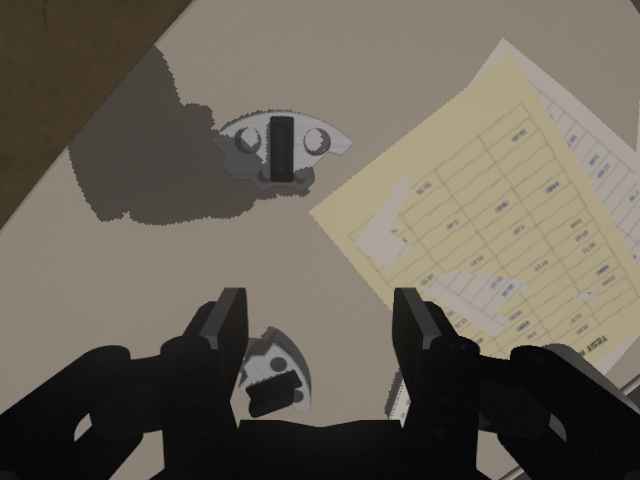

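Run:
```python
from finfit import *
cam=np.load("w10.npy",allow_pickle=True).item()
m,th,q,g=fitfin(cam,(262,108,302,190),(.436,-.192,136),.030,.062,45); print(g.sum(),m,th,q)
p=np.argwhere(g)[:,::-1]; print(p.min(0),p.max(0))
s=env.get_state(); M=yaw(s["orientation"]); print("yaw",np.degrees(np.arctan2(M[1,0],M[0,0])),s["tcp_pos"])
d=np.r_[m,0]-s["tcp_pos"]; print("tool delta mm",M.T@d*1000)
u=np.radians(th);P=fin(m-.051*np.array([np.cos(u),np.sin(u)]),u,.03,.062)
draw(cam,[(P[:4],(0,255,255),1),(P[4:],(0,255,0),1)],(200,90,370,210),4,"pics/w10c.png")
```

```text
1239 [ 0.43738038 -0.19669991] 137.18281217925505 0.842749976260564
[271 117] [292 181]
yaw 136.4053799031449 [ 0.48709485 -0.20619763  0.22495114]
tool delta mm [ 42.54033224 -27.44052032 224.94907698]
```

View pics/w10c.png

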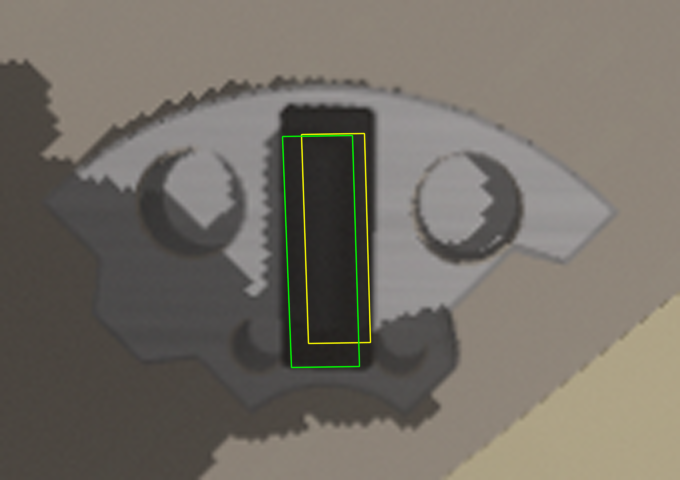

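Run:
```python
from finfit import *
cam=np.load("w10.npy",allow_pickle=True).item()
f=lambda u,v:((u+.5)/4-.5+200,(v+.5)/4-.5+90)
s=env.get_state(); M=yaw(s["orientation"]);tcp=s["tcp_pos"]
L=atz(cam,f(48,203),.029);Rr=atz(cam,f(615,213),.029); print("chord",np.linalg.norm(L-Rr))
mid=(L+Rr)/2; d=(L-Rr)[:2]; yw=np.degrees(np.arctan2(d[1],d[0]))-90; u=np.array([np.cos(np.radians(yw)),np.sin(np.radians(yw))]); print("yaw",yw,"fin from corners",mid[:2]-.0056*u)
for z in(.03,.04,.05): print(z,atz(cam,(281.5,149),z)[:2])
m=mid[:2]-.0056*u; print("tool delta",(M.T@(np.r_[m,0]-tcp))*1000)
P=fin(m-.051*u,np.radians(yw),.03,.062); c=m-.051*u
a=np.radians(yw)+np.linspace(-np.pi/4,np.pi/4,30)
arc=lambda r,z:np.c_[c[0]+r*np.cos(a),c[1]+r*np.sin(a),np.full(30,z)]
draw(cam,[(P[:4],(0,255,255),1),(P[4:],(0,255,0),1),(arc(.08,.03),(0,0,255),0),(arc(.022,.03),(0,0,255),0)],(200,90,370,210),4,"pics/w10d.png")
```

```text
chord 0.10966279024882067
yaw -224.8316349420453 fin from corners [ 0.4362725 -0.1971142]
0.03 [ 0.43604563 -0.19757876]
0.04 [ 0.43613855 -0.19646797]
0.05 [ 0.43623146 -0.19535717]
tool delta [ 43.05702492 -28.50450396 224.94892709]
```

View pics/w10d.png

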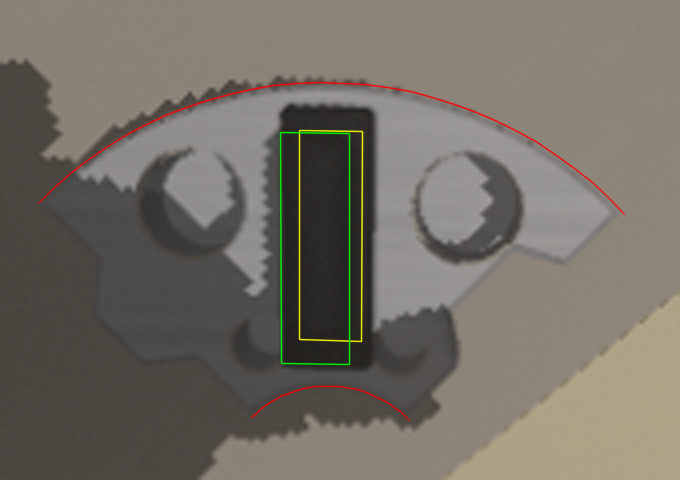

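```bash
python3 -m pendant '[[[0.54,-0.37,1],0,-0.2],[[0.54,-0.37,1],0,-0.2],[[0.54,-0.37,1],0,-0.2],[[0.54,-0.37,1],0,-0.2],[[0,0,1],0,-0.2],[[0,0,1],0,-0.2],[[0,0,0],0,-0.2],[[0,0,0],0,-0.2]]'
python3 - <<'E'
from finfit import *
r=env.read_camera("wrist"); cv2.imwrite("pics/w11.png",r["color"])
E
```

```text
clock: 20.62
tcp_pos: [0.4359, -0.198, 0.1056]
orientation: [0.0, 0.371, 0.929, -0.0]
wrist_force: [0.2, -0.1, 0.2]
finger_gap: 0.0513
```

View pics/w11.png

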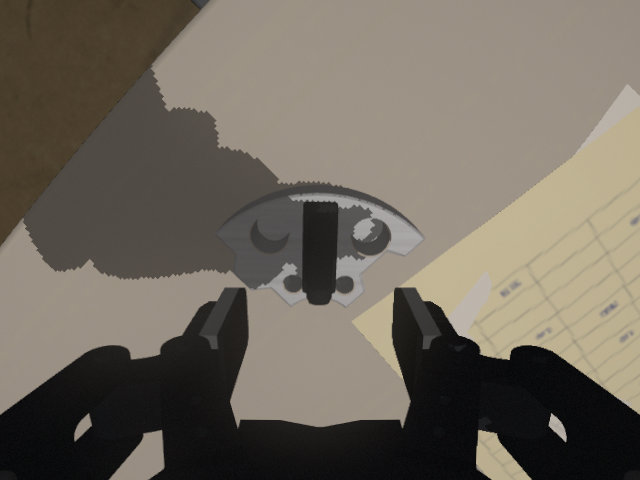

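```bash
python3 -m pendant '[[[0,0,1],0,-0.2],[[0,0,1],0,-0.2],[[0,0,1],0,-0.2],[[0,0,0.52],0,-0.2],[[0,0,0],0,-0.2],[[0,0,0],0,-0.2]]'
python3 - <<'E'
from finfit import *
r=env.read_camera("wrist"); cv2.imwrite("pics/w12.png",r["color"])
E
```

```text
clock: 21.42
tcp_pos: [0.436, -0.1984, 0.0353]
orientation: [0.001, 0.371, 0.928, -0.0]
wrist_force: [-0.4, 0.6, 0.1]
finger_gap: 0.0512
```

View pics/w12.png

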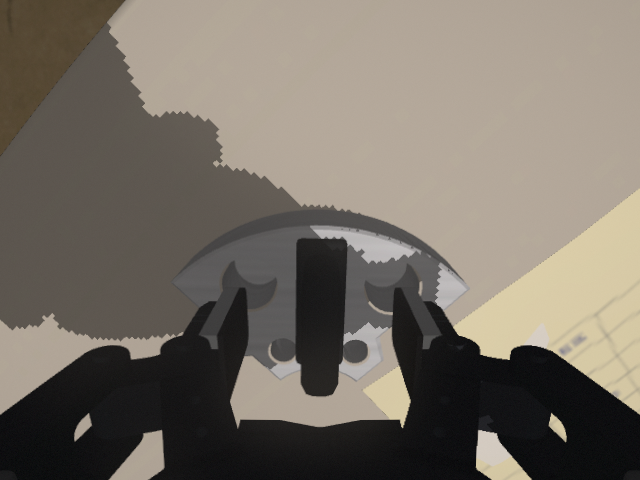

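```bash
python3 -m pendant '[[[0,0,0],0,1],[[0,0,0],0,1],[[0,0,0],0,1],[[0,0,0],0,1],[[0,0,0],0,1],[[0,0,0],0,1]]' 50
python3 -m pendant '[[[0,0,-0.5],0,1],[[0,0,-0.7],0,1],[[0,0,-1],0,1],[[0,0,-1],0,1],[[0,0,-1],0,1],[[0,0,-1],0,1],[[0,0,-1],0,1],[[0,0,0],0,1]]'
python3 plan.py .494 .209 .19 182.6 20
```

```text
clock: 22.22
tcp_pos: [0.4357, -0.1983, 0.0349]
orientation: [0.0, 0.371, 0.928, -0.0]
wrist_force: [0.2, 0.0, 4.7]
finger_gap: 0.0114
clock: 23.22
tcp_pos: [0.4364, -0.1987, 0.1604]
orientation: [0.002, 0.371, 0.928, -0.0]
wrist_force: [-0.6, -0.8, -2.5]
finger_gap: 0.0111
yaw now 136.4 turn/row -0.385 D [0.0576 0.4077 0.0296]
[[0.60,0.84,-0.07],-0.39,G],[[0.56,0.86,-0.07],-0.39,G],[[0.53,0.88,-0.07],-0.39,G],[[0.49,0.90,-0.07],-0.39,G],[[0.46,0.92,-0.07],-0.39,G],[[0.42,0.94,-0.07],-0.39,G],[[0.38,0.96,-0.07],-0.39,G],[[0.34,0.97,-0.07],-0.39,G],[[0.30,0.98,-0.07],-0.39,G],[[0.26,1.00,-0.07],-0.39,G],[[0.22,1.01,-0.07],-0.39,G],[[0.18,1.01,-0.07],-0.39,G],[[0.14,1.02,-0.07],-0.39,G],[[0.10,1.02,-0.07],-0.39,G],[[0.06,1.03,-0.07],-0.39,G],[[0.02,1.03,-0.07],-0.39,G],[[-0.03,1.03,-0.07],-0.39,G],[[-0.07,1.03,-0.07],-0.39,G],[[-0.11,1.02,-0.07],-0.39,G],[[-0.15,1.02,-0.07],-0.39,G]
```

```bash
python3 -m pendant '[[[0.6,0.84,-0.3],-0.39,1],[[0.56,0.86,-0.3],-0.39,1],[[0.53,0.88,-0.3],-0.39,1],[[0.49,0.9,-0.3],-0.39,1],[[0.46,0.92,-0.2],-0.39,1],[[0.42,0.94,-0.1],-0.39,1],[[0.38,0.96,0],-0.39,1],[[0.34,0.97,0],-0.39,1],[[0.3,0.98,0],-0.39,1],[[0.26,1,0],-0.39,1],[[0.22,1,0],-0.39,1],[[0.18,1,0],-0.39,1]]' | grep tcp
python3 -m pendant '[[[0.14,1,0],-0.39,1],[[0.1,1,0],-0.39,1],[[0.06,1,0],-0.39,1],[[0.02,1,0],-0.39,1],[[-0.03,1,0],-0.39,1],[[-0.07,1,0],-0.39,1],[[-0.11,1,0],-0.39,1],[[-0.15,1,0],-0.3,1],[[0,0,0],0,1],[[0,0,0],0,1]]'
python3 - <<'E'
from finfit import *
r=env.read_camera("wrist"); cv2.imwrite("pics/w13.png",r["color"]); np.save("w13.npy",r,allow_pickle=True)
r=env.read_camera("scene"); cv2.imwrite("pics/s13f.png",r["color"]); crop(r["color"],220,250,370,380,5,"pics/s13.png")
s=env.get_state();M=yaw(s["orientation"]); print(s["tcp_pos"],np.degrees(np.arctan2(M[1,0],M[0,0])))
E
```

```text
tcp_pos: [0.4686, 0.0468, 0.1875]
clock: 25.98
tcp_pos: [0.4904, 0.2054, 0.1882]
orientation: [-0.0, -0.023, 1.0, -0.0]
wrist_force: [1.1, 0.2, -2.6]
finger_gap: 0.011
[0.49048804 0.20501909 0.18839788] -177.38892492783907
```

View pics/w13.png

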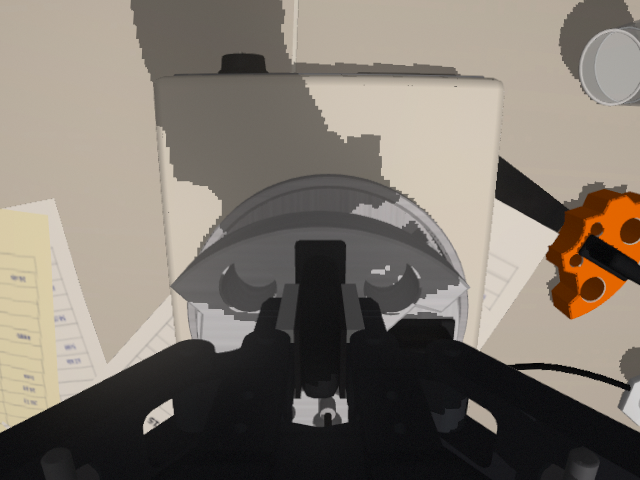

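View pics/s13.png

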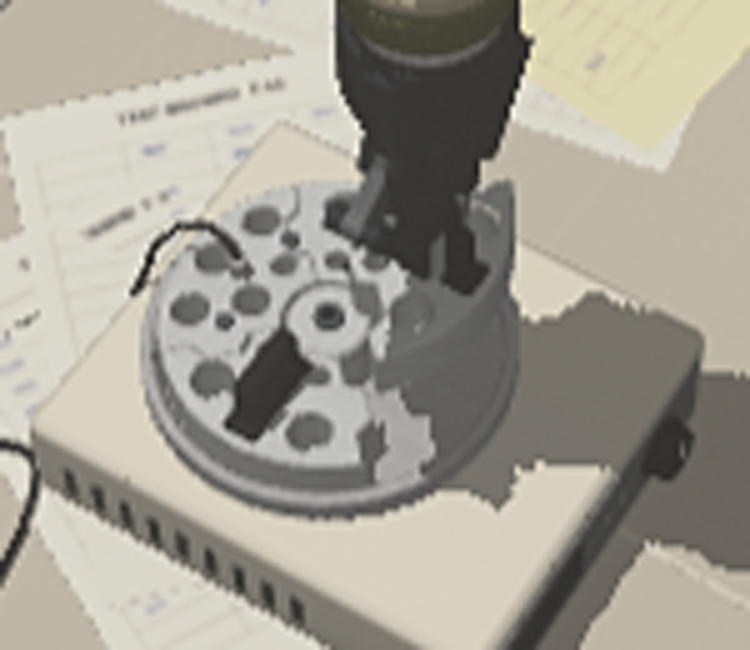

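Run:
```python
from finfit import *
cam=np.load("w13.npy",allow_pickle=True).item()
crop(cam["color"],270,370,390,440,6,"pics/w13c.png")
s=env.get_state(); M=yaw(s["orientation"])
print(proj(cam,s["tcp_pos"]))
for px in((327,414),(327,412)): 
    p=atz(cam,px,.104); print(p, M.T@(p-s["tcp_pos"])*1000)
```

```text
[[316.54158    307.52924608]]
[0.60221866 0.21588958 0.104     ] [-112.1346987     5.79997155   84.36272282]
[0.60070566 0.21581053 0.104     ] [-110.61967405    5.78993544   84.36317303]
```

View pics/w13c.png

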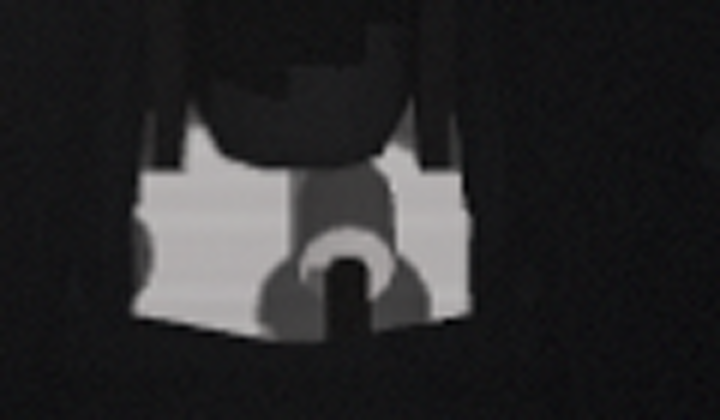

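```bash
python3 -m pendant '[[[-0.26,0.225,0.7],0,1],[[0,0,0.7],0,1],[[0,0,0.6],0,1],[[0,0,0],0,1],[[0,0,0],0,1]]'
python3 - <<'E'
from finfit import *
r=env.read_camera("wrist"); cv2.imwrite("pics/w14.png",r["color"]); np.save("w14.npy",r,allow_pickle=True)
r=env.read_camera("scene"); crop(r["color"],220,250,370,380,5,"pics/s14.png")
s=env.get_state();M=yaw(s["orientation"]); print(s["tcp_pos"],np.degrees(np.arctan2(M[1,0],M[0,0])))
E
```

```text
clock: 26.7
tcp_pos: [0.4956, 0.2102, 0.1485]
orientation: [-0.0, -0.023, 1.0, -0.0]
wrist_force: [-0.8, -0.7, -2.3]
finger_gap: 0.0112
[0.49599114 0.21027181 0.1489871 ] -177.34974876403365
```

View pics/w14.png

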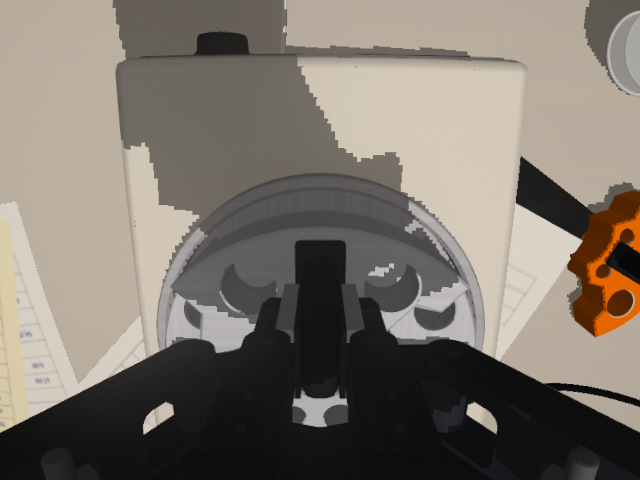

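View pics/s14.png

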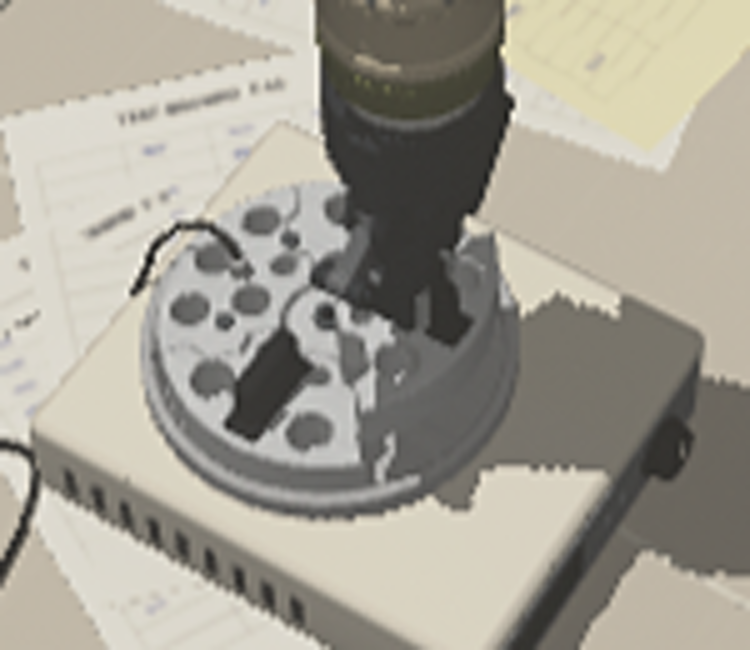

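```bash
python3 -m pendant '[[[0,0,0.3],0,1],[[0,0,0.3],0,1],[[0,0,0],0,1]]' | grep -E "tcp|force"
python3 -m pendant '[[[0,0,0.1],0,1],[[0,0,0.1],0,1],[[0,0,0],0,1]]' | grep -E "tcp|force"
```

```text
tcp_pos: [0.495, 0.21, 0.1357]
wrist_force: [0.1, -0.9, -3.2]
tcp_pos: [0.4955, 0.2102, 0.1323]
wrist_force: [-0.4, 1.2, -2.7]
```

```bash
python3 -m pendant '[[[0,0,0.1],0,1],[[0,0,0.1],0,1],[[0,0,0],0,1]]' | grep -E "tcp|force"
python3 -m pendant '[[[0,0,0.1],0,1],[[0,0,0.1],0,1],[[0,0,0],0,1]]' | grep -E "tcp|force"
```

```text
tcp_pos: [0.4955, 0.2101, 0.1282]
wrist_force: [-0.6, -0.9, -3.2]
tcp_pos: [0.4955, 0.2102, 0.1242]
wrist_force: [-0.7, 0.4, -3.0]
```

```bash
python3 -m pendant '[[[0,0,0.15],0,1],[[0,0,0.15],0,1],[[0,0,0],0,1]]' | grep -E "tcp|force"
python3 -m pendant '[[[0,0,0.15],0,1],[[0,0,0.15],0,1],[[0,0,0.05],0,1],[[0,0,0],0,1]]' | grep -E "tcp|force"
python3 -m pendant '[[[0,0,0.1],0,1],[[0,0,0.1],0,1],[[0,0,0],0,1]]' | grep -E "clock|tcp|force"
```

```text
tcp_pos: [0.4955, 0.2101, 0.1181]
wrist_force: [-0.3, -0.4, -1.0]
tcp_pos: [0.4957, 0.2102, 0.1114]
wrist_force: [-0.2, -0.2, -2.7]
clock: 29.55
tcp_pos: [0.4955, 0.2102, 0.1072]
wrist_force: [-0.1, -0.1, -2.4]
```

```bash
python3 -m pendant '[[[0,0,0.05],0,1],[[0,0,0.05],0,1],[[0,0,0],0,1]]' | grep -E "tcp|force"
python3 -m pendant '[[[0,0,0.05],0,1],[[0,0,0],0,1]]' | grep -E "tcp|force"
```

```text
tcp_pos: [0.4956, 0.2102, 0.1054]
wrist_force: [-1.1, 0.1, -2.5]
tcp_pos: [0.4957, 0.2102, 0.1049]
wrist_force: [-1.1, 0.3, 1.9]
```

```bash
python3 -m pendant '[[[0,0,0],0,-0.2],[[0,0,0],0,-0.2],[[0,0,0],0,-0.2],[[0,0,0],0,-0.2],[[0,0,-0.5],0,-0.2],[[0,0,-1],0,-0.2],[[0,0,-1],0,-0.2],[[-0.5,0,-1],0,-0.2],[[-1,0,-1],0,-0.2],[[-1,0,-1],0,-0.2],[[-1,0,-1],0,-0.2],[[-1,0,-1],0,-0.2]]'
python3 -m pendant '[[[-1,0,-1],0,-0.2],[[0,0,-1],0,-0.2],[[0,0,0],0,-0.2],[[0,0,0],0,-0.2]]'
python3 - <<'E'
from finfit import *
r=env.read_camera("wrist"); cv2.imwrite("pics/w15.png",r["color"]); np.save("w15.npy",r,allow_pickle=True)
crop(r["color"],190,0,450,260,3,"pics/w15c.png")
r=env.read_camera("scene"); crop(r["color"],220,250,370,380,5,"pics/s15.png")
E
```

```text
clock: 31.68
tcp_pos: [0.5861, 0.2144, 0.256]
orientation: [0.0, -0.023, 1.0, 0.0]
wrist_force: [0.2, 0.5, -0.1]
finger_gap: 0.0512
clock: 32.17
tcp_pos: [0.6052, 0.2153, 0.2941]
orientation: [-0.0, -0.023, 1.0, -0.0]
wrist_force: [0.0, 0.0, 0.1]
finger_gap: 0.0514
```

View pics/w15.png

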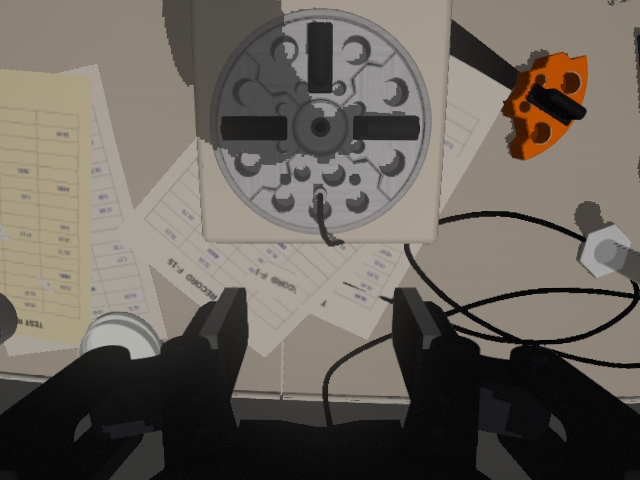

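View pics/s15.png

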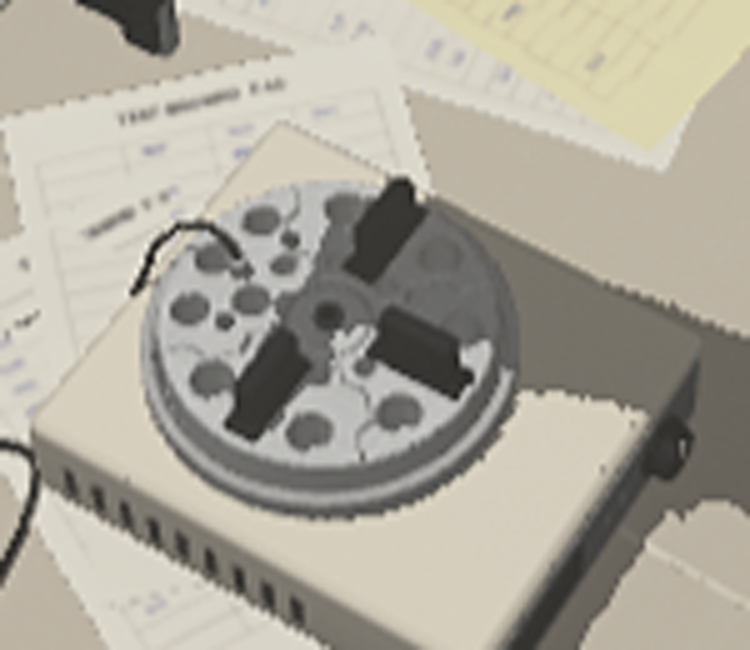

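View pics/w15c.png

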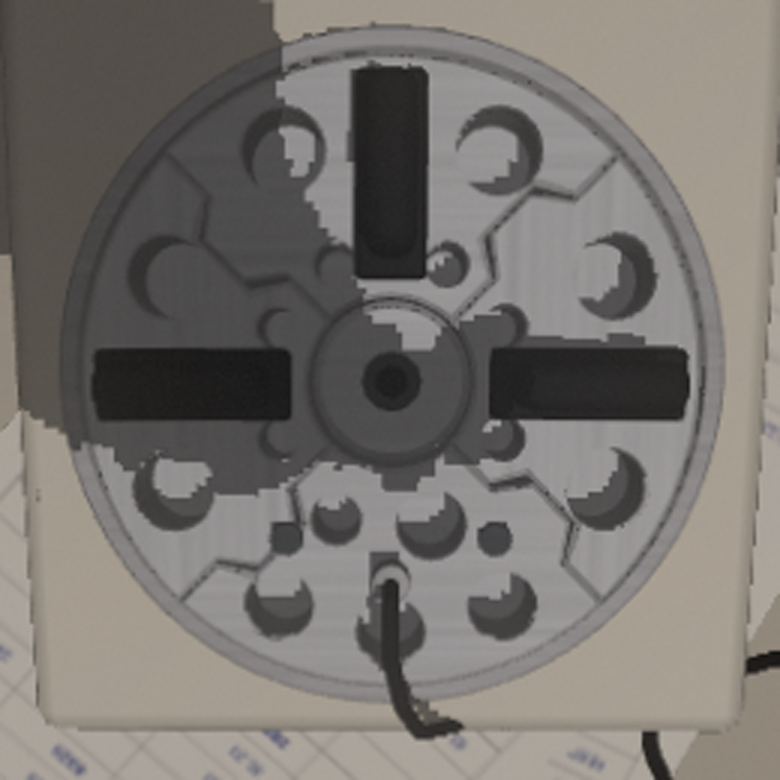

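```bash
python3 -c "
from workcell import env
print(env.get_state()['clock'],env.get_state()['wrist_force']); print(env.hand_in())"
```

```text
32.275 [ 0.01367838  0.15047741 -0.79044558]
the job is handed in; nothing more can be done
None
```

The spare quarter block is in the dish, interlocked with the other three. I handed the job in at 32.3 s of the 61 s allowed, with the gripper open and clear.

- **Closing up:** I pushed blocks A and B round the dish with the shut fingertips, low on their fins. Each went in until it stopped against the screwed-down block, with at most about 13 N sideways and 8 N upward on the wrist. Neither block was lifted.
- **Fitting the spare:** I took the spare by its fin, turned it about 46° and lowered it straight into the free quarter. The wrist force showed no resistance until floor contact at TCP z = 0.1049 m, where I expected 0.105 m.

**Last checks:** The wrist and scene pictures show all four blocks seated, with thin, even key joints and the fins in a clean cross. I judged the blocks level from that contact height and the pictures, not from a separate measurement. I moved nothing near the narrower block, the orange look-alike or the other things on the bench, but I took no last picture of all of them.

**Disagreements between measurements:**
- The cameras put the dish centre 1 to 3.5 mm apart in y. I used the value lined up on the gripper's own fingers in the wrist picture, and the fit bore it out.
- My automatic fits of the fin outlines were poor. I measured the block angles from edges and corners in the pictures instead.

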